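# Shift the drive gearbox to the green slot

### The arm

A 7-joint arm with a two-finger parallel gripper is mounted at the origin on a cart in front of the work surface, level with it; the furniture and walls round the work are solid. World frame = base frame: x ahead of the robot, y to its left, z up, the work surface at z = 0. Lengths are in m, angles in degrees, forces in N, time in s.
With the tool pointing down it reaches from about 0.425 to 0.875 m from the base axis. Payload 4.7 kg.
Tool frame: the origin (TCP) lies between the finger pads; the fingertips stand 22 mm ahead of it and the grasp point (between the pads) lies 3 mm ahead of it; z points along the fingers, y is the line along which they close (so a half turn about z gives the same grasp; the last joint's range is limited). The gripper opens to 87 mm and grips with 3 to 60 N. Pads are 19 mm wide; open, the fingers measure 117 mm over their backs; the gripper's body (75 mm by 190 mm) begins 51 mm behind the grasp point.
Start: joints at [-66.457, 18.392, -4.016, 83.108, 1.295, 78.541, -3.26], TCP at [0.251, 0.6, 0.245] pointing down, gripper open.
Joint ranges: [-163.93, 163.93], [-17.29, 119.83], [-79.2, 71.16], [3.27, 140.29], [-89.18, 269.18], [5.43, 117.66], [-154.24, 154.24]. Speed limits (degrees/s): [147.25, 147.25, 180, 180, 180, 180, 180].

### API

Orientations are given as [roll, pitch, yaw] about the fixed x, y, z axes, in that order (R = Rz(yaw) Ry(pitch) Rx(roll)).
In Python, from cell import env gives the robot as it stands.
- The arm moves only by the tool drive_tool, never from a script. Its argument "moves" is a list of rows, each a list of 3 entries, a list of its own where there are three numbers: the shift along the tool's x, y, z in mm, then the turn, a rotation vector about the tool's x, y, z in rad, then the closure, from 0 (fully open) to 1 (shut). In form: [[[x, y, z], [wx, wy, wz], jaw], ...]. A call has 1 to 12 rows; each row shifts and turns the commanded pose from where the row before left it, along the tool's axes as they then stand; what a row does not reach is not made up. A row lasts 1/12 s, in which the tool goes at most 41.7 mm and 7.16 degrees, less where a joint would pass 70% of its speed; a pose out of reach is approached as far as the arm can. A call with a gripper value outside its range is refused whole. The fingers move at their own pace and stop on an object; "newtons" is the grip in N (left out, the last holds). Time passes only in rows, so rows that do not move let the fingers close. It gives the time, the measured TCP pose, the force, the opening and the grip force at its end, in the units of the state.
- env.get_obs(): the state, without advancing time (a new reading comes with each control period).
- env.read_camera(name): name is "side" or "top"; returns (picture, depth): 384x512x3 uint8, blue, green, red; 384x512 float32, m along the optical axis (not along the pixel's ray), 0 where there is no reading.
- env.get_calibration(name): a dict with "fx", "fy", "cx", "cy" (pixels), "T" (4x4, takes a point from camera to world coordinates). Camera axes: x right, y down, z forward; pixel columns grow to the right and rows downward; lengths in m; the calibration is good to about 2 mm. A picture is of the moment at which its call begins. get_calibration takes no time and is no camera call.
- env.sign_off(): hands the job in; it is judged then, once.
The state is a dict: "time_s": time; "qpos": joint angles; "joint_velocities": joint speeds; "effort": joint torques, N m; "tool_pos": TCP position; "tool_rot": TCP orientation; "force": force on the tool from outside, world axes, zero at the start; "wrist_torque": the same for the moment, N m; "grip_width": finger opening in m; "grasp_force": force on a finger pad.
Only numpy, scipy, OpenCV 4.12 (cv2) and the standard library are available. Lean on these libraries where they do the work, as an engineer would, in place of code of your own. Each camera call takes 0.05 s, during which the arm holds its last target. There are 200 camera calls.

### The job

On the blue motor gearbox, push the black selector knob with the fingers, gently and without gripping it, so that the lever leaves the park slot, goes through the gate's cross channel and ends fully home in the slot with the green disc at its end. Do not put it into any other coloured slot on the way, and leave everything else on the bench where it stands.

Things in the scene. Friction and masses are not known exactly. Their poses are not given: they have to be found in the camera images.
- gearbox: Blue motor gearbox fixed to the bench. Housing 126 (x) x 140 (y) mm, gate plate on top at 120 mm height; a grey motor sticks out at +x to 142 mm from the origin, a shaft coupling at +y to 110 mm. Origin under the middle, on the bench; x points to the motor, away from the robot when square; y to the left..
- gate_centre (a point): Middle of the cross channel on the plate's top. Slots 16 mm wide; stem centres reach: cross (neutral) channel x=0, y -28 to 28 mm; four legs along x at y=28 and y=-28, each to x=28 or -28 (an H); plus park, a stub at y=0 from the channel to x=-28 without a disc, where the lever starts. Slot ends lie 8 mm beyond.
- fore (a joint): Tilt of the lever along gearbox x, rad: 0 = cross channel, positive = top towards the motor. Pivot 30 mm above the bench, under gate_centre. The gate stops it near +-0.32 at slot ends and keeps it within 0.025 of 0 between lanes. Stays where left; about 2.5 N at the knob moves it. Starts -0.31 to -0.27 (park).
- cross (a joint): Tilt of the lever along gearbox y, rad: 0 = middle lane, positive = top towards +y. The lanes of the H are at +0.30 and -0.30, gate stops near +-0.32. It can change only while fore is near 0. Stays where left; about 2.5 N at the knob moves it.
- knob (a point): Middle of the black upright round knob on the lever, 30 mm diameter, 44 mm tall, 170 mm from the pivot: 200 mm above the bench when upright, about 192 mm in a slot. It swings about 52 mm to either side, along x and y. Below it the lever is a bare 12 mm steel stem.
- stem (a point): Point on the axis of the lever stem 90 mm from the pivot, at the level of the gate plate: shows where in the gate the lever is. At the end of a leg it is about 21 mm from that leg's coloured disc, in the neutral channel 49 mm or more from every disc.
- mark_green: Green round disc, 20 mm diameter, 2 mm thick, fixed on the gate plate just beyond the end of one of the four legs (at x = +49 or -49, y = +28 or -28 mm of the gearbox); origin at the centre of its underside. Which leg has which colour changes from run to run.
- mark_red: Red round disc, 20 mm diameter, 2 mm thick, fixed on the gate plate just beyond the end of one of the four legs (at x = +49 or -49, y = +28 or -28 mm of the gearbox); origin at the centre of its underside. Which leg has which colour changes from run to run.
- mark_blue: Blue round disc, 20 mm diameter, 2 mm thick, fixed on the gate plate just beyond the end of one of the four legs (at x = +49 or -49, y = +28 or -28 mm of the gearbox); origin at the centre of its underside. Which leg has which colour changes from run to run.
- mark_yellow: Yellow round disc, 20 mm diameter, 2 mm thick, fixed on the gate plate just beyond the end of one of the four legs (at x = +49 or -49, y = +28 or -28 mm of the gearbox); origin at the centre of its underside. Which leg has which colour changes from run to run.
- bottle_rinse: white plastic bottle with cream screw cap, 65 mm wide, 150 mm tall, loose bystander, origin under its base
- beaker_small: empty clear beaker, 82 mm wide, 95 mm tall, loose bystander, origin under its base
- petri_1: clear shallow round dish, 94 mm wide, 16 mm tall, loose bystander, origin under its base
- timer: flat bench timer with three buttons, 62x66x18 mm, loose bystander, origin under its middle
- forceps: metal forceps lying flat, 18x142x11 mm, loose bystander, origin under its middle
- bottle_amber: amber bottle with black cap, 55 mm wide, 105 mm tall, loose bystander, origin under its base

How it is judged:
By the outcome, as a careful person would: the job done as asked, in the order asked, and still so for the second after the job is handed in, with the robot touching nothing.
It also fails if it takes over 48 s, if anything falls off the work surface, if the arm or the gripper's body presses on something with over 40 N, if the wrist force passes 120 N, or if a joint passes its speed limit or range.

## Working session

There is one attempt and no reset: what is moved stays moved. The work goes in short steps, Python scripts to look and compute and a tool call to move; the robot and the scene stay as the last step left them, time stands still between calls to the robot, and variables do not carry over. Pictures are saved under pics/ and viewed, at most 10 in all, crops included, and the job is handed in when it is done.

Besides the shell and the picture viewer there is one more tool, called after "Emit:" as a command line: name --argument value ..., lists and objects as JSON in quotes. drive_tool: Moves the arm, as the interface text tells. Its arguments: {"type":"object","properties":{"moves":{"type":"array"},"newtons":{"type":"number"}},"required":["moves"]}

```bash
mkdir -p pics
cat > h.py <<'E'
import numpy as np, cv2
from cell import env
def cloud(n):
    im,d=env.read_camera(n);c=env.get_calibration(n);T=np.array(c["T"])
    v,u=np.mgrid[:384,:512]
    P=np.stack([(u-c["cx"])/c["fx"]*d,(v-c["cy"])/c["fy"]*d,d],-1)@T[:3,:3].T+T[:3,3]
    P[d==0]=np.nan
    return im,d,P
E
python3 - <<'E'
from h import *
for n in("top","side"):
    im,d,P=cloud(n);cv2.imwrite(f"pics/{n}1.png",im);np.savez(f"{n}1.npz",im=im,d=d,P=P)
    print(np.round(env.get_calibration(n)["T"],3))
o=env.get_obs();print(o)
E
```

```text
[[ 2.200e-02 -9.940e-01  1.090e-01  3.450e-01]
 [-1.000e+00 -2.200e-02 -1.000e-03  1.680e-01]
 [ 4.000e-03 -1.090e-01 -9.940e-01  1.483e+00]
 [ 0.000e+00  0.000e+00  0.000e+00  1.000e+00]]
[[ 0.871 -0.24   0.429  0.031]
 [-0.491 -0.413  0.767 -0.647]
 [-0.007 -0.878 -0.478  0.659]
 [ 0.     0.     0.     1.   ]]
{'time_s': 0.1, 'qpos': array([-66.46063795,  18.43626157,  -4.01710645,  83.16762809,
         1.29470522,  78.54149433,  -3.259517  ]), 'joint_velocities': array([-0.13467727, -0.15043965, -0.00908315, -0.02504834, -0.02093435,
        0.11704789,  0.04841594]), 'effort': array([ 5.06768611e-04, -4.92571914e+01, -4.05533044e-01, -3.13398170e+01,
       -6.41585095e-02,  3.95477400e-02,  1.07989895e-04]), 'tool_pos': array([0.25101736, 0.59907639, 0.24355713]), 'tool_rot': array([-1.79899839e+02,  4.67519363e-03,  1.57272149e+02]), 'force': array([-0.18084961, -0.31845137,  0.21008985]), 'wrist_torque': array([-0.05520892,  0.04154544,  0.01911648]), 'grasp_force': 0.0, 'grip_width': 0.08693878524443333}
```

View pics/top1.png

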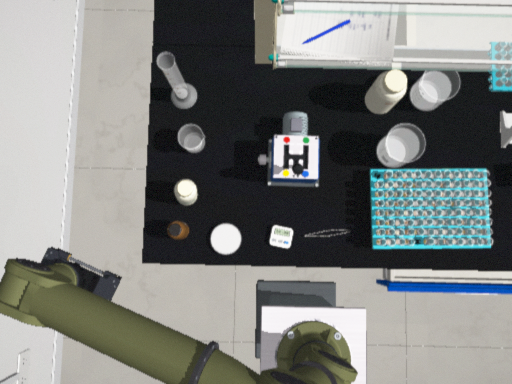

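View pics/side1.png

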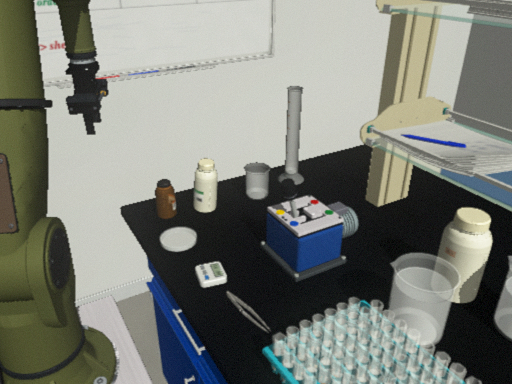

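Run:
```python
from h import *
for n in("top","side"):
    z=np.load(f"{n}1.npz");im,P=z["im"],z["P"]
    hsv=cv2.cvtColor(im,cv2.COLOR_BGR2HSV).astype(int)
    roi=np.zeros(im.shape[:2],bool)
    roi[(slice(105,190),slice(255,325)) if n=="top" else (slice(180,250),slice(260,350))]=1
    roi&=(P[...,2]>.112)&(P[...,2]<.135)
    for c,h0 in dict(red=0,yellow=25,green=60,blue=110).items():
        m=roi&(np.abs((hsv[...,0]-h0+90)%180-90)<14)&(hsv[...,1]>120)&(hsv[...,2]>70)
        v,u=np.nonzero(m); print(n,c,m.sum(),u.mean().round(1),v.mean().round(1),np.nanmedian(P[m],0).round(4))
    full=np.zeros_like(roi);full[100:200,250:330]=1
    if n=="side": full[:]=0;full[160:260,250:360]=1
    k=full&(P[...,2]>.15)&(P[...,2]<.26)
    v,u=np.nonzero(k);Q=P[k];print("knob",k.sum(),u.mean(),v.mean(),np.median(Q,0).round(4),Q.min(0).round(3),Q.max(0).round(3))
    t=full&(abs(P[...,2]-.12)<.006); q=P[t][:,:2].astype(np.float32)
    print("plate",cv2.minAreaRect(q))
z=np.load("top1.npz");a=cv2.resize(z["im"][100:200,245:335],None,fx=6,fy=6,interpolation=2)
z2=np.load("side1.npz");b=cv2.resize(z2["im"][165:265,255:365],None,fx=6,fy=6,interpolation=2)
cv2.imwrite("pics/crop1.png",cv2.resize(np.hstack([a,b]),(800,400)))
# overhead things near
P=z["P"]; hi=(P[...,2]>.28)&(P[...,0]>.35)
print("high",hi.sum(),P[hi].min(0) if hi.any() else 0)
```

```text
top red 26 286.5 139.3 [0.6412 0.0944 0.1212]
top yellow 31 285.4 172.5 [0.5429 0.0973 0.123 ]
top green 22 305.8 140.0 [0.6401 0.0383 0.1221]
top blue 29 305.0 173.3 [0.5433 0.0399 0.1223]
knob 111 297.22522522522524 169.018018018018 [0.5409 0.0696 0.2134] [0.525 0.054 0.183] [0.561 0.083 0.222]
plate ((0.6156761646270752, 0.06737013906240463), (0.12834331393241882, 0.1749119758605957), 89.05325317382812)
side red 26 314.0 201.4 [0.639  0.0986 0.1208]
side yellow 37 280.0 211.7 [0.5426 0.0978 0.1207]
side green 23 328.7 211.6 [0.64   0.0403 0.121 ]
side blue 34 293.5 223.0 [0.5416 0.0416 0.1205]
knob 303 289.3036303630363 190.53465346534654 [0.5396 0.0603 0.1964] [0.525 0.053 0.151] [0.56  0.084 0.217]
plate ((0.5914692878723145, 0.06885956972837448), (0.1329151839017868, 0.12730945646762848), 89.67565155029297)
high 5077 [ 0.77509655 -0.34362687  0.28002138]
```

View pics/crop1.png

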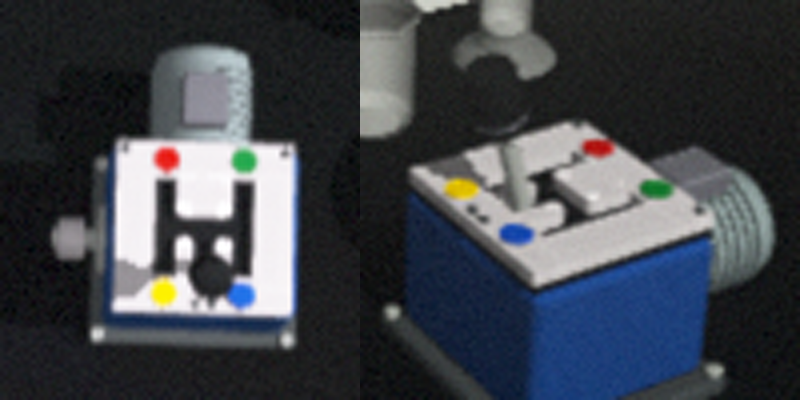

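Emit:
drive_tool --moves '[[[0,0,-10],[0,0,-0.099],1],[[0,0,-10],[0,0,-0.099],1],[[0,0,-10],[0,0,-0.099],1],[[0,0,-10],[0,0,-0.099],1],[[-11,-26,0],[0,0,0],1],[[-11,-26,0],[0,0,0],1],[[-11,-26,0],[0,0,0],1],[[-11,-26,0],[0,0,0],1],[[-11,-26,0],[0,0,0],1],[[-11,-26,0],[0,0,0],1],[[-11,-26,0],[0,0,0],1],[[-11,-26,0],[0,0,0],1]]' --newtons 10

```text
time_s: 1.1
tool_pos: [0.3393, 0.3899, 0.2842]
tool_rot: [-180.0, -0.0, 180.0]
force: [0.7, 0.3, -0.5]
grip_width: 0.0155
grasp_force: 0.0
```

Emit:
drive_tool --moves '[[[-12,-27,0],[0,0,0],1],[[-12,-27,0],[0,0,0],1],[[-12,-27,0],[0,0,0],1],[[-12,-27,0],[0,0,0],1],[[-12,-27,0],[0,0,0],1],[[-12,-27,0],[0,0,0],1],[[-12,-27,0],[0,0,0],1],[[-12,-27,0],[0,0,0],1],[[-12,-27,0],[0,0,0],1],[[-12,-27,0],[0,0,0],1],[[-12,-27,0],[0,0,0],1],[[-9,-25,0],[0,0,0],1]]'

```text
time_s: 2.1
tool_pos: [0.4802, 0.0674, 0.2843]
tool_rot: [-180.0, -0.0, 179.9]
force: [0.1, -0.6, 0.5]
grip_width: 0.0007
grasp_force: 0.0
```

Emit:
drive_tool --moves '[[[0,0,20],[0,0,0],1],[[0,0,20],[0,0,0],1],[[0,0,20],[0,0,0],1],[[0,0,20],[0,0,0],1],[[0,0,5],[0,0,0],1],[[0,0,0],[0,0,0],1]]'

```text
time_s: 2.6
tool_pos: [0.4785, 0.069, 0.1979]
tool_rot: [-179.9, -0.2, 180.0]
force: [0.2, -0.5, 0.2]
grip_width: 0.0003
grasp_force: 0.0
```

Emit:
drive_tool --moves '[[[-8,0,0],[0,0,0],1],[[-8,0,0],[0,0,0],1],[[-6,0,0],[0,0,0],1],[[-4,0,0],[0,0,0],1],[[-4,0,0],[0,0,0],1],[[-4,0,0],[0,0,0],1],[[-4,0,0],[0,0,0],1],[[-4,0,0],[0,0,0],1],[[-4,0,0],[0,0,0],1],[[-4,0,0],[0,0,0],1]]'

```text
time_s: 3.43
tool_pos: [0.5299, 0.0695, 0.1997]
tool_rot: [180.0, -0.0, 180.0]
force: [-3.8, 0.7, 2.1]
grip_width: 0.0005
grasp_force: 1.7
```

```bash
cat > k.py <<'E'
from h import *
import sys
im,d,P=cloud("side")
a=cv2.resize(im[145:265,245:365],None,fx=4,fy=4,interpolation=2)
cv2.imwrite(f"pics/s{sys.argv[1]}.png",a)
# dark points in knob band, and light stem points just above plate
g=im.max(2)
box=(P[...,0]>.5)&(P[...,0]<.68)&(P[...,1]>-.02)&(P[...,1]<.15)
st=box&(P[...,2]>.128)&(P[...,2]<.16)
v,u=np.nonzero(st);print("stem n",st.sum(),u.mean().round(),v.mean().round(),np.median(P[st],0).round(4))
kb=box&(P[...,2]>.15)&(P[...,2]<.225)
print("knobish",kb.sum(),P[kb].min(0).round(3),P[kb].max(0).round(3))
o=env.get_obs();print(o["tool_pos"],o["force"])
E
python3 k.py 1
```

```text
stem n 59 297.0 206.0 [0.5662 0.0655 0.1452]
knobish 395 [0.517 0.053 0.15 ] [0.573 0.082 0.225]
[0.53067708 0.06949372 0.19962785] [-1.72970271  0.62178339  2.87100467]
```

View pics/s1.png

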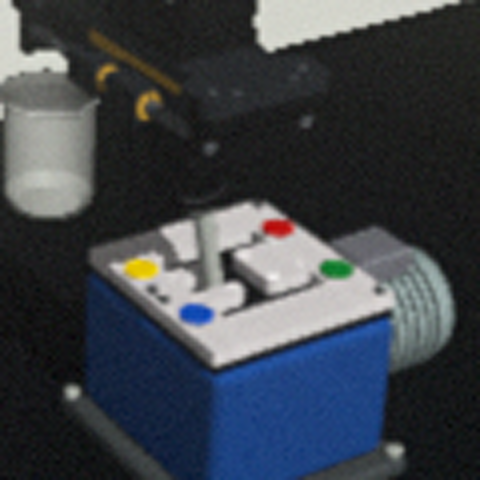

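Emit:
drive_tool --moves '[[[-4,0,0],[0,0,0],1],[[-4,0,0],[0,0,0],1],[[-4,0,0],[0,0,0],1],[[-4,0,0],[0,0,0],1],[[-4,0,0],[0,0,0],1],[[-4,0,0],[0,0,0],1],[[-4,0,0],[0,0,0],1],[[0,0,0],[0,0,0],1]]'

```text
time_s: 4.15
tool_pos: [0.5587, 0.0693, 0.1995]
tool_rot: [-180.0, 0.0, 179.9]
force: [-2.3, 0.5, 1.1]
grip_width: 0.0004
grasp_force: 1.1
```

```bash
python3 k.py 2
```

```text
stem n 63 303.0 204.0 [0.583  0.0649 0.1448]
knobish 397 [0.546 0.052 0.15 ] [0.594 0.083 0.225]
[0.55833333 0.06922869 0.1994385 ] [-1.91121093  0.09787854  0.86008238]
```

Emit:
drive_tool --moves '[[[-3,0,0],[0,0,0],1],[[-3,0,0],[0,0,0],1],[[-1,0,0],[0,0,0],1],[[0,0,0],[0,0,0],1]]'

```text
time_s: 4.53
tool_pos: [0.565, 0.0692, 0.1995]
tool_rot: [-180.0, 0.0, 180.0]
force: [-2.0, 0.1, 1.1]
grip_width: 0.0005
grasp_force: 1.1
```

```bash
python3 k.py 3
```

```text
stem n 64 305.0 204.0 [0.5873 0.0652 0.142 ]
knobish 394 [0.553 0.052 0.151] [0.6   0.084 0.225]
[0.56493152 0.06925259 0.19958746] [-2.25825552  1.5673159   2.39758081]
```

Emit:
drive_tool --moves '[[[15,0,0],[0,0,0],1],[[15,0,0],[0,0,0],1],[[0,18,0],[0,0,0],1],[[0,18,0],[0,0,0],1],[[0,14,0],[0,0,0],1],[[-20,0,0],[0,0,0],1],[[-20,0,0],[0,0,0],1],[[-15.5,0,0],[0,0,0],1],[[0,0,0],[0,0,0],1]]'

```text
time_s: 5.33
tool_pos: [0.593, 0.1189, 0.1992]
tool_rot: [-179.9, 0.1, 179.9]
force: [-0.6, 0.1, -0.3]
grip_width: 0.0002
grasp_force: 0.0
```

```bash
python3 k.py 4
```

```text
stem n 65 305.0 204.0 [0.5873 0.0652 0.1421]
knobish 542 [0.573 0.052 0.15 ] [0.605 0.133 0.225]
[0.59139084 0.11881075 0.19902066] [-1.10596647  0.67618963  0.12841218]
```

View pics/s4.png

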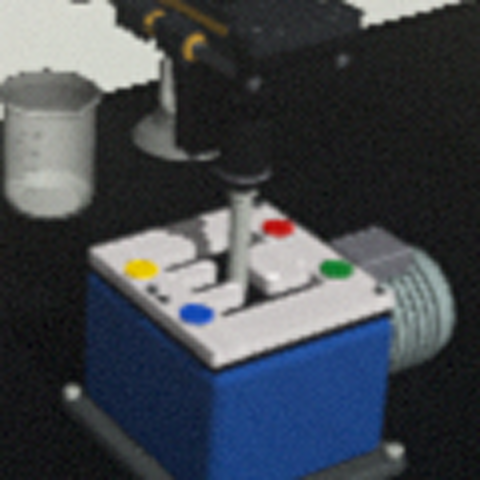

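Emit:
drive_tool --moves '[[[0,-8,3],[0,0,0],1],[[0,-5,0],[0,0,0],1],[[0,-4,0],[0,0,0],1],[[0,-4,0],[0,0,0],1],[[0,-4,0],[0,0,0],1],[[0,-4,0],[0,0,0],1],[[0,-4,0],[0,0,0],1],[[0,-4,0],[0,0,0],1],[[0,-4,0],[0,0,0],1],[[0,-4,0],[0,0,0],1],[[0,-4,0],[0,0,0],1],[[0,0,0],[0,0,0],1]]'

```text
time_s: 6.38
tool_pos: [0.5902, 0.0691, 0.1964]
tool_rot: [-180.0, -0.0, 179.9]
force: [-1.2, 1.6, 0.7]
grip_width: 0.0004
grasp_force: 0.6
```

```bash
python3 k.py 5
```

```text
stem n 61 309.0 208.0 [0.5864 0.0465 0.1437]
knobish 478 [0.573 0.023 0.151] [0.601 0.082 0.225]
[0.59026972 0.06927567 0.19641231] [-0.37849829  1.26821858  0.53442112]
```

Emit:
drive_tool --moves '[[[0,-4,0],[0,0,0],1],[[0,-4,0],[0,0,0],1],[[0,-4,0],[0,0,0],1],[[0,-4,0],[0,0,0],1],[[0,-2,0],[0,0,0],1],[[0,0,0],[0,0,0],1]]'

```text
time_s: 6.93
tool_pos: [0.5902, 0.0512, 0.1965]
tool_rot: [-180.0, -0.0, 179.9]
force: [-0.7, 1.3, -1.0]
grip_width: 0.0005
grasp_force: 0.7
```

```bash
python3 k.py 6
```

```text
stem n 60 313.0 211.0 [0.586  0.0322 0.1435]
knobish 507 [0.573 0.001 0.15 ] [0.603 0.067 0.225]
[0.59036468 0.05130175 0.19664007] [-0.1318429   1.10321269 -1.41058833]
```

Emit:
drive_tool --moves '[[[0,-2,0],[0,0,0],1],[[0,0,0],[0,0,0],1]]'

```text
time_s: 7.15
tool_pos: [0.5905, 0.0499, 0.1969]
tool_rot: [180.0, 0.0, 179.9]
force: [-0.8, 1.5, -1.3]
grip_width: 0.0003
grasp_force: 0.8
```

```bash
python3 k.py 7
```

```text
stem n 58 314.0 211.0 [0.5859 0.0311 0.1449]
knobish 509 [ 0.573 -0.     0.15 ] [0.602 0.063 0.225]
[0.59048272 0.05001592 0.19687354] [ 0.12029169  1.7693316  -0.16433748]
```

Emit:
drive_tool --moves '[[[0,15,0],[0,0,0],1],[[20,0,0],[0,0,0],1],[[20,0,0],[0,0,0],1],[[15,0,0],[0,0,0],1],[[0,-15,0],[0,0,0],1],[[0,-15,0],[0,0,0],1],[[0,-15,3],[0,0,0],1],[[0,0,0],[0,0,0],1]]'

```text
time_s: 7.87
tool_pos: [0.5353, 0.0156, 0.1939]
tool_rot: [-179.8, 0.0, 179.7]
force: [-0.1, -0.2, -0.8]
grip_width: 0.0009
grasp_force: 0.0
```

Emit:
drive_tool --moves '[[[-10,0,0],[0,0,0],1],[[-8,0,0],[0,0,0],1],[[-4,0,0],[0,0,0],1],[[-4,0,0],[0,0,0],1],[[-4,0,0],[0,0,0],1],[[-4,0,0],[0,0,0],1],[[-4,0,0],[0,0,0],1],[[-4,0,0],[0,0,0],1],[[-4,0,0],[0,0,0],1],[[-4,0,0],[0,0,0],1],[[0,0,0],[0,0,0],1]]'

```text
time_s: 8.78
tool_pos: [0.5856, 0.0195, 0.1932]
tool_rot: [-179.9, -0.0, 179.9]
force: [-1.8, -1.1, -0.3]
grip_width: 0.0003
grasp_force: 0.8
```

```bash
python3 k.py 8
```

```text
stem n 65 320.0 209.0 [0.6034 0.0296 0.1435]
knobish 428 [0.573 0.001 0.15 ] [0.621 0.037 0.225]
[0.58569369 0.01947639 0.19319506] [-1.58542704 -0.79968921  0.03596156]
```

View pics/s8.png

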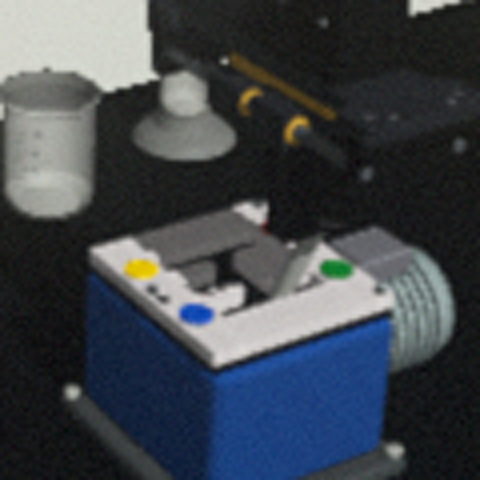

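Emit:
drive_tool --moves '[[[-4,0,0],[0,0,0],1],[[-4,0,0],[0,0,0],1],[[-4,0,0],[0,0,0],1],[[-4,0,0],[0,0,0],1],[[-3,0,0],[0,0,0],1],[[-2,0,0],[0,0,0],1],[[0,0,0],[0,0,0],1]]'

```text
time_s: 9.42
tool_pos: [0.6066, 0.0206, 0.1931]
tool_rot: [180.0, 0.0, 180.0]
force: [-3.2, 0.4, -0.4]
grip_width: 0.0004
grasp_force: 1.2
```

```bash
python3 k.py 9
```

```text
stem n 68 326.0 208.0 [0.6206 0.0305 0.1429]
knobish 452 [0.594 0.002 0.151] [0.646 0.034 0.224]
[0.60691498 0.02065508 0.1936319 ] [-3.83758546  0.61714313 -1.25020783]
```

Emit:
drive_tool --moves '[[[-1,0,0],[0,0,0],1],[[-1,0,0],[0,0,0],1],[[0,0,0],[0,0,0],1]]'

```text
time_s: 9.72
tool_pos: [0.6085, 0.0206, 0.1938]
tool_rot: [180.0, 0.0, 180.0]
force: [-3.2, -0.7, -1.3]
grip_width: 0.0006
grasp_force: 1.4
```

Emit:
drive_tool --moves '[[[-1,0,0],[0,0,0],1],[[-1,0,0],[0,0,0],1],[[0,0,0],[0,0,0],1]]'

```text
time_s: 9.97
tool_pos: [0.6106, 0.0205, 0.1937]
tool_rot: [180.0, 0.0, 180.0]
force: [-3.2, 0.3, -0.9]
grip_width: 0.0006
grasp_force: 1.4
```

```bash
python3 k.py 10
```

```text
stem n 66 327.0 207.0 [0.6239 0.0297 0.1437]
knobish 463 [0.598 0.002 0.15 ] [0.65  0.035 0.225]
[0.61064082 0.02048613 0.19375855] [-3.25593754  2.08132347 -1.60794849]
```

Emit:
drive_tool --moves '[[[-1,0,0],[0,0,0],1],[[-1,0,0],[0,0,0],1],[[0,0,0],[0,0,0],1]]'

```text
time_s: 10.27
tool_pos: [0.6121, 0.0204, 0.1935]
tool_rot: [180.0, -0.0, 180.0]
force: [-4.1, 1.3, -0.0]
grip_width: 0.0003
grasp_force: 2.1
```

Emit:
drive_tool --moves '[[[-1,0,0],[0,0,0],1],[[-1,0,0],[0,0,0],1],[[0,0,0],[0,0,0],1]]'

```text
time_s: 10.52
tool_pos: [0.613, 0.0204, 0.1932]
tool_rot: [180.0, -0.2, 180.0]
force: [-7.6, 0.9, 0.7]
grip_width: 0.0007
grasp_force: 3.7
```

```bash
python3 k.py 11
```

```text
stem n 70 328.0 207.0 [0.6256 0.0294 0.1437]
knobish 466 [0.6   0.003 0.15 ] [0.65  0.036 0.225]
[0.61294589 0.02043179 0.19318937] [-7.55061473  1.0175242   0.47644939]
```

Force has risen to 7.6 N and the tool lags: the end stop is reached. Backing off clear and checking.

Emit:
drive_tool --moves '[[[10,0,0],[0,0,0],1],[[20,0,0],[0,0,0],1],[[25,0,0],[0,0,0],1],[[30,0,0],[0,0,0],1],[[30,0,-10],[0,0,0],1],[[0,0,-25],[0,0,0],1],[[0,0,-30],[0,0,0],1],[[0,0,-30],[0,0,0],1],[[0,0,0],[0,0,0],1]]'

```text
time_s: 11.32
tool_pos: [0.5039, 0.0199, 0.2962]
tool_rot: [179.8, 0.9, 179.9]
force: [1.9, -1.1, 0.1]
grip_width: 0.0006
grasp_force: 0.0
```

```bash
python3 k.py 12
python3 - <<'E'
from h import *
im,d,P=cloud("side");cv2.imwrite("pics/end.png",im)
E
```

```text
stem n 75 328.0 207.0 [0.6254 0.0297 0.1438]
knobish 306 [0.622 0.001 0.15 ] [0.659 0.035 0.208]
[0.50287816 0.01988389 0.29328617] [ 0.34717443  0.14866502 -0.51793386]
```

View pics/end.png

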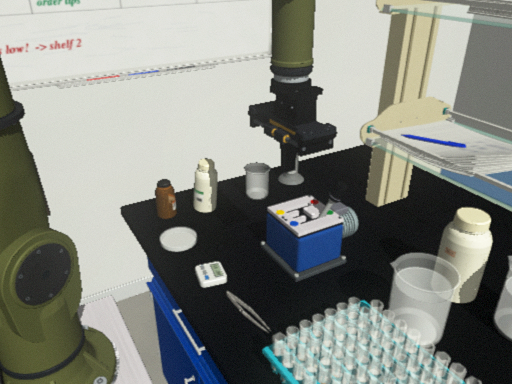

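The stem, near pixel (328,207), has stayed fully home in the green leg. The bystanders are where they stood and the arm is clear.

```bash
python3 -c "
from cell import env
print(env.sign_off())"
```

```text
the job is handed in; nothing more can be done
None
```

The lever is pushed fully home in the green slot, going from park straight through the cross channel and into no other coloured slot; nothing else on the bench looks moved, and I handed the job in at about 11.5 s.

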